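Clamp a souvenir plaque with the cam lever

TASK

Lay the oblong wooden plaque flat in the nest of the engraving clamp and let go of it. Then push the cam lever's black knob round its quarter turn until you feel it firmly up against its end stop (lean on it, but never with brute force), so that the plaque is clamped square against the fence. Leave the other things on the counter as they are.

Things in the scene. Friction and masses are not known exactly. Their poses are not given: they have to be found in the camera images.
- plaque: the loose plain wooden blank to clamp, oblong, 40 mm (its x) x 60 mm (its y) x 12 mm thick (z up), about 60 g; origin at the centre of its underside; lies flat on the counter. In the nest grip it by its long sides, clear of the lugs.
- fixture: bolted clamp: plate 120 mm (x) x 170 mm (y = -75 to 95) x 15 mm, origin on its underside. At its -y end a steel nest 10 mm high: a fence (inner face at y = -52 mm) and two lugs running 12 mm from it towards +y, 44 mm apart inside (x = -22 to 22 mm). The plaque goes between the lugs, its y along the fixture's y (either way round).
- nest_center (a point): on the plate's upper face (15 mm above the counter), where the centre of the plaque's underside lies when it is against the fence; axes as the fixture. With the lever open the plaque has 7 to 8.5 mm of play in +y before the jaw: set it down 2 to 3 mm towards +y; the jaw pushes it home.
- cam_pivot (a point): on the lever's vertical turning axis, at the middle of the handle bar's height (38.5 mm above the counter); axes as the fixture. Below the bar turns the spiral steel cam, its top 30 mm above the counter; the axle's top is at 48 mm.
- jaw: small dark steel pressure jaw on the plate between cam and nest, 36 mm (x) x 10 mm (y), its top 27 mm above the counter, origin under its centre; the cam slides it evenly towards the fence, 9 mm over the quarter turn, and it squeezes the plaque only in the last few degrees
- cam_lever: the lever: bar 14 mm wide, its top 43.5 mm above the counter; origin on the turning axis 15.5 mm up; y out to the knob. Starts 0 to 0.3 rad from the fixture's +y, turns counter-clockwise seen from above to a rigid stop at a quarter turn (along the fixture's -x). Takes 3 to 5 N at the knob, stays where left; at the stop the force climbs fast: 8 to 20 N is firm, over 25 N too much.
- knob (a point): middle of the black upright round knob, 18 mm diameter, 36 mm tall (from 43.5 to 79.5 mm above the counter), 85 mm from the turning axis; the point is 61.5 mm above the counter. It can be pushed sideways with the closed fingers or held from above; it does not spin in the bar.
- round_blank: loose round wooden blank, 50 mm diameter, 12 mm thick; bystander; origin at the centre of its underside
- square_blank: loose square wooden blank, 42 x 42 x 12 mm; bystander; origin at the centre of its underside
- snow_globe: glass ball of 68 mm on a wooden foot, 84 mm tall; bystander; origin under its centre
- pen_cup: dark round cup of pens, 72 mm diameter, 90 mm tall, pens to 150 mm; bystander; origin under its centre
- bell: brass counter bell, 80 mm diameter, 50 mm tall; bystander; origin under its centre
- mug: blue ceramic mug, 80 mm diameter, 90 mm tall; bystander; origin under its centre
- tape_roll: clear tape roll lying flat, 90 mm diameter, 24 mm tall; bystander; origin under its centre
There are look-alikes about, which are no part of the job. Leave any purple or turquoise look-alike of the fixture alone.

How it is judged:
On the way, in this order (a step that is already met when the one before it is completed fails the run):
1. the plaque lies flat in the nest, let go, the lever still open (under 0.5 rad) (x of plaque in the frame of nest_center between -0.004 and 0.004 m and y of plaque in the frame of nest_center between -0.003 and 0.009 m and z of plaque in the frame of nest_center below 0.0025 m and contact force between the fingers and plaque below 0.1 N and angle between the y axis of cam_lever and the y axis of fixture, either way round below 0.5 rad and angle between plaque's own z axis and vertical below 0.06 rad and angle between the y axis of plaque and the y axis of fixture, either way round below 0.12 rad), for 0.2 s.
2. the lever is leaned firmly on its end stop: within 0.03 rad of it and pushed with more than 7 N (angle between the y axis of cam_lever and the x axis of fixture, either way round below 0.03 rad and contact force between any of the fingers, the arm and cam_lever above 7 N), for 0.1 s.
At the end, for the whole second after the job is handed in: The lever stands within 0.035 rad of its end stop; the plaque lies flat (within 2.5 mm of the plate) in the nest, against the fence within 1.5 mm, square within 0.04 rad, between the lugs, at rest, and is pressed by the jaw with more than 2 N (angle between the y axis of cam_lever and the x axis of fixture, either way round below 0.035 rad and contact force between plaque and jaw above 2 N and y of plaque in the frame of nest_center between -0.003 and 0.0015 m and x of plaque in the frame of nest_center between -0.004 and 0.004 m and z of plaque in the frame of nest_center below 0.0025 m and linear speed of plaque below 0.01 m/s and angle between plaque's own z axis and vertical below 0.06 rad and angle between the y axis of plaque and the y axis of fixture, either way round below 0.04 rad); the robot touches nothing.
It fails at once if the robot pushes on the clamp or its lever with more than 25 N (contact force between any of the fingers, the arm and fixture above 25 N).
It fails at once if a bystander is moved by more than 10 mm (distance of any of round_blank, square_blank, snow_globe, pen_cup, bell, mug, tape_roll from where it was at the start of the episode above 0.01 m).
It also fails if it takes over 72 s, if anything falls off the work surface, if the arm or the gripper's body presses on something with over 40 N, if the wrist force passes 120 N, or if a joint passes its speed limit or range.

ROBOT

A 7-joint arm with a two-finger parallel gripper is mounted at the origin on the work surface. World frame = base frame: x ahead of the robot, y to its left, z up, the work surface at z = 0. Lengths are in m, angles in rad, forces in N, time in s.
With the tool pointing down it reaches from about 0.425 to 0.875 m from the base axis. Payload 4.7 kg.
Tool frame: the origin (TCP) lies midway between the tips of the shut fingers; the grasp point (between the pads) lies r.grasp_offset behind it (r.grasp_offset is the distance from the TCP to the grasp point, in m); z points along the fingers, y is the line along which they close (so a half turn about z gives the same grasp; the last joint's range is limited). The gripper opens to 85 mm and grips with 20 to 120 N. Pads are 22 mm wide; open, the fingers measure 114 mm over their backs; the gripper's body (76 mm by 85 mm) begins 54 mm behind the grasp point. The pads swing forward as they close: fully open they stand 13 mm farther back than shut.
Start: joints at [1.191, 0.321, -0.07, 1.45, 0.023, 1.371, -0.057], TCP at [0.249, -0.6, 0.231] pointing down, gripper open.
Joint ranges: [-2.86, 2.86], [-0.3, 2.09], [-1.38, 1.24], [0.06, 2.45], [-1.56, 4.7], [0.09, 2.05], [-2.69, 2.69]. Speed limits (rad/s): [2.57, 2.57, 3.14, 3.14, 3.14, 3.14, 3.14].

INTERFACE

Orientations are given as a rotation vector (axis times angle).
In Python, from rig import read_state, get_image, calibration, r gives the robot as it stands.
- The arm moves only by the shell command python3 -m pendant 'ROWS' [FORCE]. ROWS is JSON, a list that holds one entry, the list of rows, each a list of 7 numbers: the finger opening in mm, from 0 to 85.4, then the shift along the tool's x, y, z each as a share of 20 mm, from -1 to 1, then the turn, a rotation vector about the tool's x, y, z each as a share of 8 degrees, from -1 to 1. A call has 1 to 20 rows; each row shifts and turns the commanded pose from where the row before left it, along the tool's axes as they then stand; what a row does not reach is not made up. A row lasts 1/10 s, in which the tool goes at most 50 mm and 8.59 degrees, less where a joint would pass 70% of its speed; a pose out of reach is approached as far as the arm can. A call with a number of a shift or a turn outside -1 to 1 is refused whole. A call with a gripper value outside its range is refused whole. The fingers move at their own pace and stop on an object; FORCE is the grip in N (left out, the last holds). Time passes only in rows, so rows that do not move let the fingers close. It gives the time, the measured TCP pose, the force, the opening and the grip force at its end, in the units of the state.
- read_state(): the state, without advancing time (a new reading comes with each control period).
- get_image(name): name is "scene" or "top" or "wrist"; returns the picture (420x560x3 uint8, red, green, blue); there is no depth.
- calibration(name): a dict with "fx", "fy", "cx", "cy" (pixels), "rvec" (rotation vector, rad) and "tvec" (3), from world to camera coordinates, as OpenCV has them. Camera axes: x right, y down, z forward; pixel columns grow to the right and rows downward; lengths in m; the calibration is good to about 2 mm. A picture is of the moment at which its call begins: read the wrist's pose just before it. calibration takes no time and is no camera call; for the wrist camera it gives the pose at the moment of the call.
- r.close_job(): hands the job in; it is judged then, once.
The state is a dict: "clock": time; "qpos": joint angles; "qvel": joint speeds; "tau": joint torques, N m; "tcp_pos": TCP position; "tcp_rot": TCP orientation; "ft_force": force on the tool from outside, world axes, zero at the start; "ft_torque": the same for the moment, N m; "finger_gap": finger opening in m; "finger_force": force on a finger pad.
Only numpy, scipy, OpenCV 4.12 (cv2) and the standard library are available. Lean on these libraries where they do the work, as an engineer would, in place of code of your own. Each camera call takes 0.05 s, during which the arm holds its last target. There are 200 camera calls.

## Working session

There is one attempt and no reset: what is moved stays moved. The work goes in short steps, Python scripts to look and compute and a shell command to move; the robot and the scene stay as the last step left them, time stands still between calls to the robot, and variables do not carry over. Pictures are saved under pics/ and viewed, at most 10 in all, crops included, and the job is handed in when it is done.

```bash
mkdir -p pics; ls; python3 - <<'E'
from rig import *
import cv2
s=read_state();print(s['clock'],s['tcp_pos'],s['tcp_rot'],r.grasp_offset)
for n in("top","scene"):
    cv2.imwrite(f"pics/{n}0.png",cv2.cvtColor(get_image(n),cv2.COLOR_RGB2BGR));print(calibration(n))
E
```

```text
pics
0.0 [ 0.24913072 -0.5997558   0.23021494] [-3.07901677e+00 -6.14241702e-01  8.04877502e-04] 0.0187
{'fx': 455.1955657065589, 'fy': 455.1955657065589, 'cx': 281.7687899227026, 'cy': 214.26362379403372, 'rvec': array([ 2.12830207, -2.1182903 ,  0.19429901]), 'tvec': array([0.02028993, 0.51314876, 1.08723848])}
{'fx': 513.4489975716313, 'fy': 513.4489975716313, 'cx': 281.56887792146773, 'cy': 216.64236390931697, 'rvec': array([ 1.55541366,  1.95565578, -0.85588363]), 'tvec': array([ 0.10933458, -0.27264213,  1.69084518])}
```

View pics/top0.png

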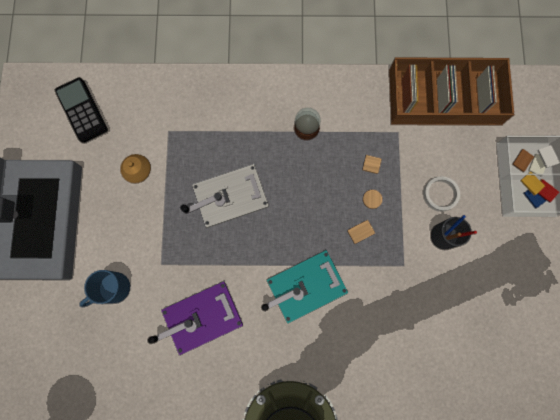

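View pics/scene0.png

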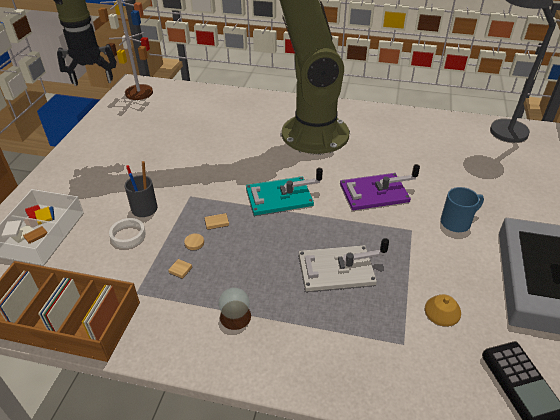

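The top view shows the white fixture near (230,196) with its knob at (185,209). The plaque is at (361,232), the round blank at (373,199) and the square blank at (372,164). I'll enlarge the fixture and the plaque.

```bash
cat > h.py <<'E'
import numpy as np,cv2
from rig import *
def back(c,px,z):
    "pixels -> world points at height z"
    R=cv2.Rodrigues(np.array(c['rvec']))[0];t=np.array(c['tvec']);C=-R.T@t
    out=[]
    for (u,v) in np.atleast_2d(px):
        d=R.T@np.array([(u-c['cx'])/c['fx'],(v-c['cy'])/c['fy'],1]);out.append(C+d*(z-C[2])/d[2])
    return np.array(out)
def proj(c,P):
    K=np.array([[c['fx'],0,c['cx']],[0,c['fy'],c['cy']],[0,0,1]])
    return cv2.projectPoints(np.array(P,float).reshape(-1,1,3),np.array(c['rvec']),np.array(c['tvec']),K,None)[0][:,0]
E
python3 - <<'E'
import cv2
im=cv2.imread('pics/top0.png')
a=cv2.resize(im[155:235,175:280],None,fx=7,fy=7,interpolation=cv2.INTER_CUBIC)
cv2.imwrite('pics/cropf.png',a)
b=cv2.resize(im[145:250,340:400],None,fx=5.5,fy=5.5,interpolation=cv2.INTER_CUBIC)
cv2.imwrite('pics/cropp.png',b)
E
```

```text
(no output)
```

View pics/cropf.png

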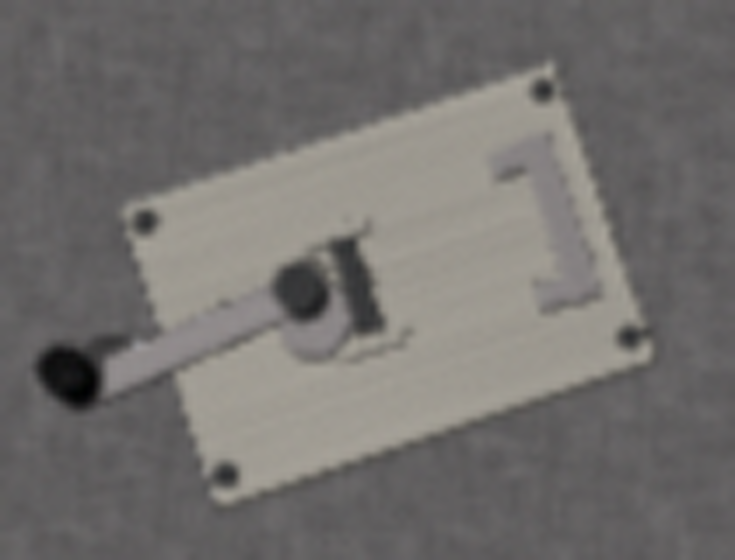

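View pics/cropp.png

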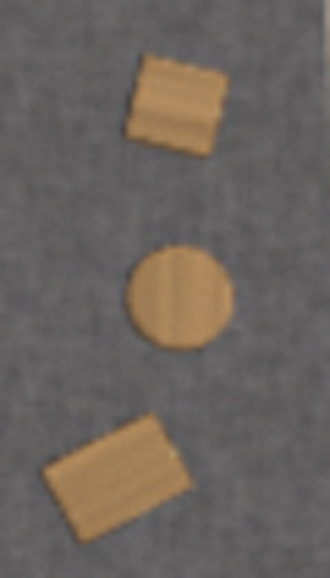

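The fixture crop shows plate corners at about (123,207), (553,68), (652,358) and (215,505), the nest on the right, the knob top at (62,371) and the axle at (300,290). The other crop shows plaque corners at (153,413), (192,485), (82,543) and (43,470).

```bash
cat >> h.py <<'E'
E
python3 - <<'E'
from h import *
np.set_printoptions(precision=4,suppress=True)
c=calibration('top')
f=lambda p,s,o:(np.array(p)+.5)/s-.5+np.array(o)
F=back(c,f([(123,207),(553,68),(652,358),(215,505)],7,(175,155)),.015)[:,:2]
print('plate',F,[np.linalg.norm(F[i]-F[i-1]) for i in range(4)])
# fixture: +y toward knob. body coords
def fit(B,W):
    B=np.array(B);b=B.mean(0);w=W.mean(0);H=(B-b).T@(W-w)
    a=np.arctan2(H[0,1]-H[1,0],H[0,0]+H[1,1]);R=np.array([[np.cos(a),-np.sin(a)],[np.sin(a),np.cos(a)]])
    t=w-R@b; print('yaw',a,'t',t,'res',W-(B@R.T+t)); return a,R,t
# +y end corners: 0 and 3. image up = +x world, image left=+y world
# fixture y ~ world +y; x=y rotated -90 -> world +x (image up): corner0 = (+.06,.095)
a,R,t=fit([(.06,.095),(.06,-.075),(-.06,-.075),(-.06,.095)],F)
print('nest',t+R@[0,-.022])
P=back(c,f([(153,413),(192,485),(82,543),(43,470)],5.5,(340,145)),.012)[:,:2]
print('plaque',P)
# long side from 0->3 
b,_,_=fit([(.02,-.03),(-.02,-.03),(-.02,.03),(.02,.03)],P)
K=back(c,f([(62,371)],7,(175,155)),.0795)[0,:2];A=back(c,f([(300,290)],7,(175,155)),.048)[0,:2]
print('knob',K,'axle',A,'fix',(K-t)@R,(A-t)@R,np.linalg.norm(K-A))
T=cv2.Rodrigues(read_state()['tcp_rot'])[0];print(T)
E
```

```text
plate [[0.5978 0.2562]
 [0.652  0.0973]
 [0.5414 0.0591]
 [0.4859 0.218 ]] [np.float64(0.11817174798864079), np.float64(0.16784313151867605), np.float64(0.1170761504164742), np.float64(0.1682700892963456)]
yaw 0.33206513976773594 t [0.5725 0.1482] res [[-0.0005 -0.0014]
 [-0.0017  0.0005]
 [ 0.0011  0.0014]
 [ 0.0011 -0.0005]]
nest [0.5797 0.1274]
plaque [[ 0.5066 -0.197 ]
 [ 0.4727 -0.2141]
 [ 0.4454 -0.1624]
 [ 0.4794 -0.1451]]
yaw 0.4792253387877308 t [ 0.476  -0.1797] res [[-0.0011  0.    ]
 [ 0.0006  0.0014]
 [ 0.001  -0.0001]
 [-0.0005 -0.0013]]
knob [0.5225 0.2616] axle [0.5589 0.1846] fix [-0.0103  0.1235] [-0.001   0.0388] 0.0852290360568685
[[ 0.9234  0.3838 -0.0007]
 [ 0.3838 -0.9234  0.0016]
 [-0.0001 -0.0017 -1.    ]]
```

```bash
python3 -m pendant '[[[85,0,0,0,0,0,-0.99],[85,0,0,0,0,0,-0.99],[85,0,0,0,0,0,-0.99],[85,0,0,0,0,0,-0.99],[85,0,0,0,0,0,-0.99],[85,0,0,0,0,0,-0.99],[85,0,0,0,0,0,-0.99],[85,0,0,0,0,0,-0.99],[85,0,0,0,0,0,-0.99],[85,0,0,0,0,0,-0.99],[85,0,0,0,0,0,-0.99],[85,0,0,0,0,0,-0.99]]]' 30
python3 -m pendant '[[[85,0.67,0.98,0,0,0,0],[85,0.67,0.98,0,0,0,0],[85,0.67,0.98,0,0,0,0],[85,0.67,0.98,0,0,0,0],[85,0.67,0.98,0,0,0,0],[85,0.67,0.98,0,0,0,0],[85,0.67,0.98,0,0,0,0],[85,0.67,0.98,0,0,0,0],[85,0.67,0.98,0,0,0,0],[85,0.67,0.98,0,0,0,0],[85,0.67,0.98,0,0,0,0],[85,0.67,0.98,0,0,0,0],[85,0.67,0.98,0,0,0,0],[85,0.67,0.98,0,0,0,0],[85,0.67,0.98,0,0,0,0],[85,0.67,0.98,0,0,0,0],[85,0.67,0.98,0,0,0,0],[85,0.67,0.98,0,0,0,0],[85,0.67,0.98,0,0,0,0],[85,0.67,0.98,0,0,0,0]]]'
python3 - <<'E'
from h import *
np.set_printoptions(precision=4,suppress=True)
c=calibration('wrist')
cv2.imwrite("pics/w1.png",cv2.cvtColor(get_image('wrist'),cv2.COLOR_RGB2BGR))
s=read_state();print(s['clock'],s['tcp_pos'],s['qpos'],cv2.Rodrigues(s['tcp_rot'])[0])
# expected corners
a=.479;R=np.array([[np.cos(a),-np.sin(a)],[np.sin(a),np.cos(a)]])
W=[*[np.r_[np.array([.476,-.1797])+R@[x,y],.012] for x,y in[(.02,-.03),(-.02,-.03),(-.02,.03),(.02,.03)]]]
print(proj(c,W))
E
```

```text
clock: 1.3
tcp_pos: [0.2492, -0.6, 0.2307]
tcp_rot: [-1.619, -2.691, -0.001]
ft_force: [1.0, -1.0, -0.2]
finger_gap: 0.0851
finger_force: 0.0
clock: 3.3
tcp_pos: [0.4726, -0.1802, 0.231]
tcp_rot: [-1.627, -2.687, 0.0]
ft_force: [-0.3, 0.5, -0.4]
finger_gap: 0.0849
finger_force: 0.0
3.35 [ 0.4748 -0.1754  0.2312] [ 0.9409  0.0454 -0.6503  1.7816  0.0255  1.3235  0.7723] [[-0.4684  0.8835  0.0011]
 [ 0.8835  0.4684  0.0025]
 [ 0.0017  0.0022 -1.    ]]
[[301.3851 209.1836]
 [263.245  209.0779]
 [262.6594 151.473 ]
 [302.5508 151.5898]]
```

View pics/w1.png

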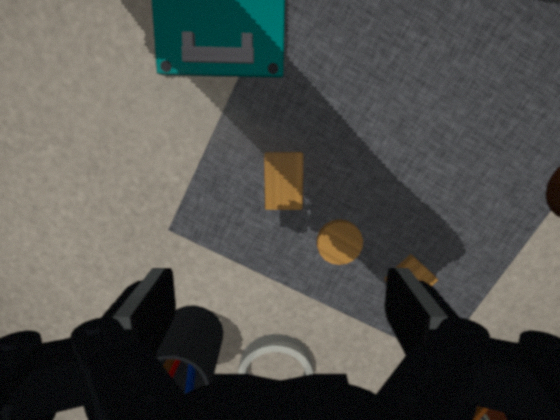

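The plaque's corners are at (264,152), (303,152), (303,210) and (265,210), about 1 px from the prediction, so the estimate holds. Next I'll descend partway and check the settled pose.

```bash
python3 -m pendant '[[[85,0,0.25,1,0,0,0],[85,0,0,1,0,0,0],[85,0,0,1,0,0,0],[85,0,0,1,0,0,0],[85,0,0,1,0,0,0],[85,0,0,1,0,0,0],[85,0,0,1,0,0,0],[85,0,0,1,0,0,0],[85,0,0,0.8,0,0,0],[85,0,0,0,0,0,0],[85,0,0,0,0,0,0],[85,0,0,0,0,0,0]]]'
python3 - <<'E'
from h import *
np.set_printoptions(precision=4,suppress=True)
s=read_state();R=cv2.Rodrigues(s['tcp_rot'])[0];print(R,s['tcp_pos'],'needed tool',R.T@(np.array([.4768,-.1792,.0005])-s['tcp_pos'])*1000)
E
```

```text
clock: 4.55
tcp_pos: [0.4777, -0.1791, 0.0563]
tcp_rot: [1.626, 2.686, 0.0]
ft_force: [0.9, 0.0, 0.4]
finger_gap: 0.0848
finger_force: 0.0
[[-0.4634  0.8862  0.0014]
 [ 0.8862  0.4634 -0.0008]
 [-0.0013  0.0009 -1.    ]] [ 0.4777 -0.1791  0.0563] needed tool [ 0.4035 -0.9331 55.7599]
```

```bash
python3 -m pendant '[[[85,0,0,1,0,0,0],[85,0,0,1,0,0,0],[85,0,0,0.7,0,0,0],[85,0,0,0,0,0,0],[85,0,0,0,0,0,0],[50,0,0,0,0,0,0],[30,0,0,0,0,0,0],[30,0,0,0,0,0,0],[30,0,0,0,0,0,0],[30,0,0,0,0,0,0],[30,0,0,0,0,0,0]]]' 30
```

```text
clock: 5.65
tcp_pos: [0.4775, -0.1791, 0.002]
tcp_rot: [1.627, 2.686, -0.0]
ft_force: [-0.9, -0.9, 6.6]
finger_gap: 0.039
finger_force: 30.9
```

```bash
python3 -m pendant '[[[30,0,0,-0.5,0,0,0],[30,0,0,-1,0,0,0],[30,0,0,-1,0,0,0],[30,0,0,-1,0,0,0],[30,0,0,-1,0,0,0],[30,0,0,-1,0,0,0],[30,0,0,-1,0,0,0],[30,0,0,-1,0,0,0],[30,0,0,-1,0,0,0.54],[30,0,0,-1,0,0,0.53]]]'
python3 -m pendant '[[[30,0.8,0.6,0,0,0,0],[30,1,0.76,0,0,0,0],[30,1,0.76,0,0,0,0],[30,1,0.76,0,0,0,0],[30,1,0.76,0,0,0,0],[30,1,0.76,0,0,0,0],[30,1,0.76,0,0,0,0],[30,1,0.76,0,0,0,0],[30,1,0.76,0,0,0,0],[30,1,0.76,0,0,0,0],[30,1,0.76,0,0,0,0],[30,1,0.76,0,0,0,0],[30,1,0.76,0,0,0,0],[30,0.15,0.11,0,0,0,0],[30,0,0,0,0,0,0],[30,0,0,0,0,0,0],[30,0,0,0,0,0,0],[30,0,0,0,0,0,0]]]'
python3 - <<'E'
from h import *
np.set_printoptions(precision=4,suppress=True)
s=read_state();c=calibration('wrist')
im=cv2.cvtColor(get_image('wrist'),cv2.COLOR_RGB2BGR);cv2.imwrite("pics/w2.png",im)
cv2.imwrite("pics/w2b.png",cv2.resize(im[0:300,80:480],None,fx=2,fy=2,interpolation=cv2.INTER_CUBIC))
R=cv2.Rodrigues(s['tcp_rot'])[0];print(R,s['tcp_pos'])
a=.332;Q=np.array([[np.cos(a),-np.sin(a)],[np.sin(a),np.cos(a)]]);t=np.array([.5725,.1482])
B=[(.06,.095,.015),(.06,-.075,.015),(-.06,-.075,.015),(-.06,.095,.015),(-.022,-.052,.025),(.022,-.052,.025),(.022,-.04,.025),(-.022,-.04,.025)]
u=proj(c,[np.r_[t+Q@b[:2],b[2]] for b in B]);print((u-[80,0])*2+.5)
np.save('c2.npy',[dict(c)],allow_pickle=True)
E
```

```text
clock: 6.65
tcp_pos: [0.4767, -0.1785, 0.1923]
tcp_rot: [-1.827, -2.556, 0.0]
ft_force: [-0.4, -1.0, -1.4]
finger_gap: 0.0392
finger_force: 30.5
clock: 8.45
tcp_pos: [0.5784, 0.1288, 0.1913]
tcp_rot: [1.825, 2.556, -0.001]
ft_force: [0.2, 0.1, -1.9]
finger_gap: 0.039
finger_force: 30.5
[[-0.3246  0.9459  0.    ]
 [ 0.9459  0.3246 -0.0009]
 [-0.0008 -0.0003 -1.    ]] [0.5784 0.1288 0.1913]
[[546.8619 103.2011]
 [527.1342 490.2605]
 [275.0484 490.5957]
 [254.5791 103.5843]
 [352.5954 451.2287]
 [449.5725 451.1   ]
 [450.0474 425.7193]
 [352.0724 425.8493]]
```

View pics/w2b.png

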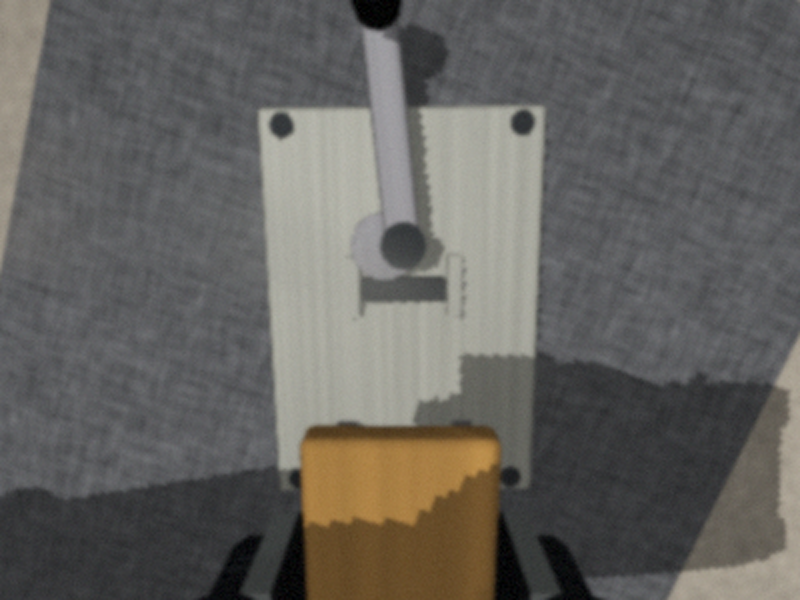

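The wrist view shows plate corners at about (259,109), (545,106), (531,489) and (281,489), and the plaque held straight. The nest is hidden behind the plaque. I'll refit the fixture from these corners and the plaque-in-hand from its front edge.

```bash
python3 - <<'E'
from h import *
from scipy.optimize import least_squares
np.set_printoptions(precision=4,suppress=True)
c=np.load('c2.npy',allow_pickle=True)[0]
px=(np.array([(545,106),(531,489),(281,489),(259,109)])+.5)/2-.5+np.array([80,0])
F=back(c,px,.015)[:,:2]
B=np.array([(.06,.095),(.06,-.075),(-.06,-.075),(-.06,.095)])
def mod(p):
    a=p[2];Q=np.array([[np.cos(a),-np.sin(a)],[np.sin(a),np.cos(a)]]);return B@Q.T+p[:2]
s=least_squares(lambda p:(mod(p)-F).ravel(),[.57,.15,.33]);p=s.x;print(p,F-mod(p))
a=p[2];Q=np.array([[np.cos(a),-np.sin(a)],[np.sin(a),np.cos(a)]])
f=lambda q:(np.array(q)+.5)/2-.5+np.array([80,0])
print('nest',p[:2]+Q@[0,-.022])
print('axle',(back(c,f([(404,246)]),.048)[0,:2]-p[:2])@Q, 'jaw front y',(back(c,f([(404,302)]),.015)[0,:2]-p[:2])@Q)
# plaque far top edge in hand at several heights
tp=np.array([.5784,.1288,.1913])
for z in(.195,.2,.205):
  W=back(c,f([(302,432),(498,432)]),z);R=np.array([[-.3246,.9459],[.9459,.3246]]);print(z,(W[:,:2]-tp[:2])@R.T)
E
```

```text
[0.5741 0.1483 0.3405] [[-0.0009 -0.0015]
 [-0.0005  0.0004]
 [ 0.0001  0.0019]
 [ 0.0013 -0.0007]]
nest [0.5814 0.1276]
axle [0.     0.0398] jaw front y [-0.      0.0145]
0.195 [[ 0.0288 -0.0195]
 [ 0.0288  0.02  ]]
0.2 [[ 0.0303 -0.0188]
 [ 0.0303  0.0193]]
0.205 [[ 0.0318 -0.0181]
 [ 0.0318  0.0186]]
```

```bash
python3 -m pendant '[[[30,0,0.12,1,0,0,-0.06],[30,0,0,1,0,0,0],[30,0,0,1,0,0,0],[30,0,0,1,0,0,0],[30,0,0,1,0,0,0],[30,0,0,1,0,0,0],[30,0,0,1,0,0,0],[30,0,0,0.8,0,0,0],[30,0,0,0,0,0,0],[30,0,0,0,0,0,0],[30,0,0,0,0,0,0]]]'
python3 - <<'E'
from h import *
np.set_printoptions(precision=4,suppress=True)
s=read_state();c=calibration('wrist')
im=cv2.cvtColor(get_image('wrist'),cv2.COLOR_RGB2BGR);cv2.imwrite("pics/w3.png",im)
cv2.imwrite("pics/w3b.png",cv2.resize(im[120:420,80:480],None,fx=2,fy=2,interpolation=cv2.INTER_CUBIC))
R=cv2.Rodrigues(s['tcp_rot'])[0];print(R,s['tcp_pos'],R.T@(np.array([.5808,.1294,.0172])-s['tcp_pos'])*1000)
np.save('c3.npy',[dict(c)],allow_pickle=True)
E
```

```text
clock: 9.6
tcp_pos: [0.5815, 0.1312, 0.0365]
tcp_rot: [1.812, 2.565, 0.002]
ft_force: [-0.5, -0.2, -1.3]
finger_gap: 0.039
finger_force: 30.5
[[-0.3341  0.9425  0.0019]
 [ 0.9425  0.3341  0.0003]
 [-0.0004  0.0019 -1.    ]] [0.5815 0.1312 0.0365] [-1.4495 -1.3069 19.2764]
```

View pics/w3b.png

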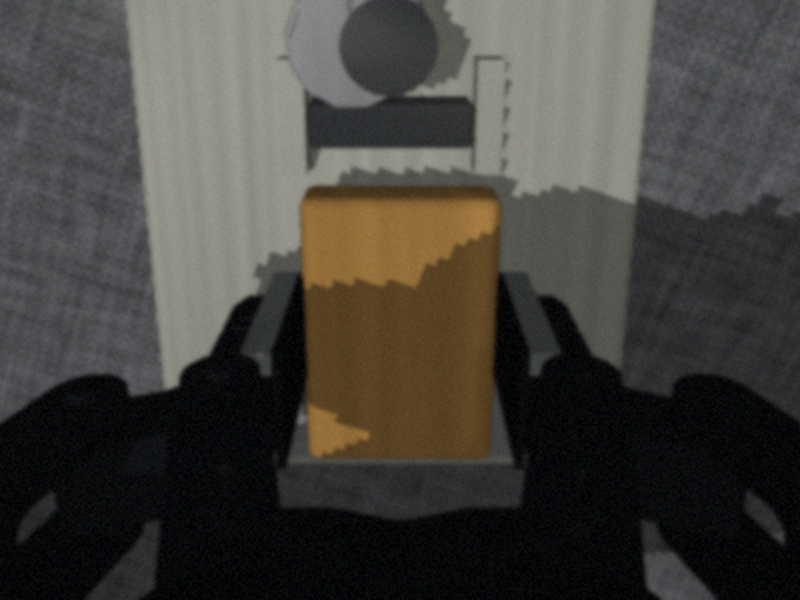

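The near view shows the plaque straight and over the nest with the fence at v≈460. The plate edges run from (128,0) to (163,390) and from (656,0) to (622,390), and the jaw from u=307 to 474. The plaque sits slightly towards +tool y, so I'll put a number on that.

```bash
python3 - <<'E'
from h import *
np.set_printoptions(precision=4,suppress=True)
c=np.load('c3.npy',allow_pickle=True)[0]
f=lambda q:(np.array(q)+.5)/2-.5+np.array([80,120])
R=np.array([[-.3341,.9425],[.9425,.3341]]);tp=np.array([.5815,.1312])
g=lambda q,z:(back(c,f(q),z)[:,:2]-tp)@R.T*1000
L=g([(128,0),(163,390)],.015);Q=g([(656,0),(622,390)],.015)
print('plate L',L,'R',Q,'jaw top',g([(307,101),(474,101),(307,147),(474,147)],.027),'jaw bottom front',g([(312,168)],.015))
print('plaque front top',g([(302,194),(498,194)],.0465),'rear',g([(308,458),(493,458)],.0465))
print('fence top inner edge',g([(290,462),(512,462)],.025))
E
```

```text
plate L [[ 65.6011 -59.7938]
 [-32.2806 -60.9545]] R [[ 65.6179  57.09  ]
 [-32.4496  57.9448]] jaw top [[ 45.0997 -19.4747]
 [ 45.092   16.1143]
 [ 35.0446 -19.8324]
 [ 35.0305  16.4024]] jaw bottom front [[ 27.1411 -20.4056]]
plaque front top [[ 30.3391 -18.5698]
 [ 30.3175  19.1719]] rear [[-29.089  -19.5065]
 [-29.1588  20.3462]]
fence top inner edge [[-46.5249 -27.2441]
 [-46.6235  28.4919]]
```

```bash
python3 -m pendant '[[[30,-0.04,-0.095,0,0,0,0],[30,0,0,0,0,0,0],[30,0,0,0.4,0,0,0],[30,0,0,0.3,0,0,0],[30,0,0,0.2,0,0,0],[30,0,0,0,0,0,0],[30,0,0,0,0,0,0],[30,0,0,0,0,0,0]]]'
```

```text
clock: 10.45
tcp_pos: [0.5788, 0.1296, 0.0171]
tcp_rot: [-1.812, -2.566, 0.001]
ft_force: [-0.8, -0.6, 1.9]
finger_gap: 0.0393
finger_force: 30.8
```

```bash
python3 -m pendant '[[[30,0,0.05,0,0,0,0],[30,0,0,0,0,0,0],[30,0,0,0,0,0,0],[45,0,0,0,0,0,0],[55,0,0,0,0,0,0],[62,0,0,0,0,0,0],[62,0,0,0,0,0,0],[62,0,0,0,0,0,0],[62,0,0,0,0,0,0]]]'; python3 -m pendant '[[[62,0,0,-0.5,0,0,0],[62,0,0,-1,0,0,0],[62,0,0,-1,0,0,0],[62,0,0,-1,0,0,0],[62,0,0,-1,0,0,0],[62,0,0,-1,0,0,0],[30,0,0,-1,0,0,0],[0,0,0,-1,0,0,0],[0,0,0,-1,0,0,0],[0,0,0,0,0,0,0],[0,0,0,0,0,0,0],[0,0,0,0,0,0,0]]]'
python3 - <<'E'
from h import *
np.set_printoptions(precision=4,suppress=True)
s=read_state();c=calibration('wrist')
im=cv2.cvtColor(get_image('wrist'),cv2.COLOR_RGB2BGR)
cv2.imwrite("pics/w4b.png",cv2.resize(im[0:300,80:480],None,fx=2,fy=2,interpolation=cv2.INTER_CUBIC))
print(cv2.Rodrigues(s['tcp_rot'])[0],s['tcp_pos'])
np.save('c4.npy',[dict(c)],allow_pickle=True)
E
```

```text
clock: 11.35
tcp_pos: [0.5801, 0.1299, 0.0173]
tcp_rot: [1.813, 2.566, -0.0]
ft_force: [0.3, -0.1, 0.2]
finger_gap: 0.0624
finger_force: 0.0
clock: 12.55
tcp_pos: [0.5794, 0.1296, 0.1864]
tcp_rot: [-1.812, -2.565, 0.002]
ft_force: [-0.5, 0.8, -0.2]
finger_gap: -0.0002
finger_force: 0.0
[[-0.3342  0.9425 -0.0014]
 [ 0.9425  0.3342 -0.0006]
 [-0.0001 -0.0016 -1.    ]] [0.5794 0.1296 0.1864]
```

View pics/w4b.png

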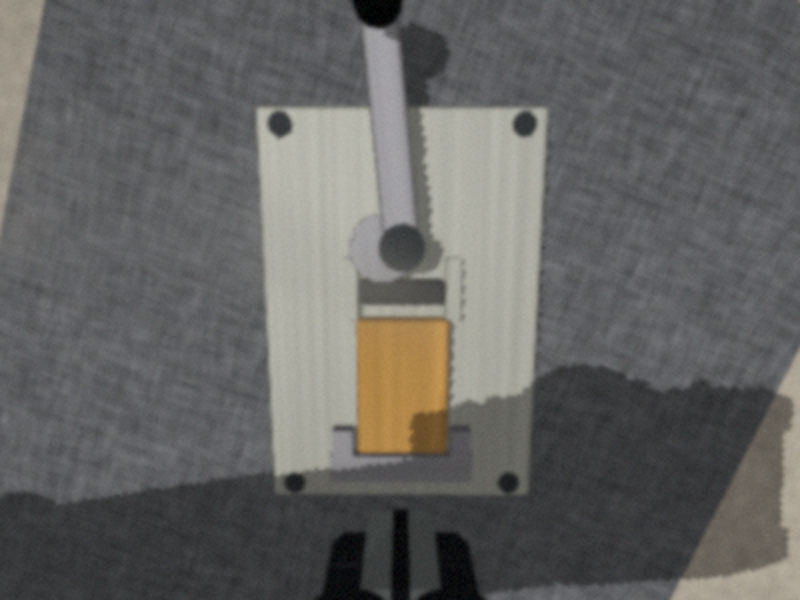

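The plaque lies in the nest between the lugs, with about 5 mm to the jaw. The axle is at (402,247) and the lever bar runs up to (382,30). Next I'll locate the pivot and the knob and work out the pushing start.

```bash
python3 - <<'E'
from h import *
np.set_printoptions(precision=4,suppress=True)
c=np.load('c4.npy',allow_pickle=True)[0]
f=lambda q:(np.array(q)+.5)/2-.5+np.array([80,0])
w=lambda q,z:back(c,f(q),z)[:,:2]
F=w([(547,107),(527,494),(276,494),(257,107)],.015);B=np.array([(.06,.095),(.06,-.075),(-.06,-.075),(-.06,.095)])
from scipy.optimize import least_squares
rot=lambda a:np.array([[np.cos(a),-np.sin(a)],[np.sin(a),np.cos(a)]])
p=least_squares(lambda p:(B@rot(p[2]).T+p[:2]-F).ravel(),[.57,.15,.33]).x;Q=rot(p[2]);print('fix',p)
loc=lambda W:(W-p[:2])@Q
A=w([(402,247)],.048);print('axle',A,loc(A))
bar=w([(382,30),(397.5,190)],.0435);print('bar',loc(bar)); d=bar[0]-bar[1];th=np.arctan2(d[1],d[0])-np.pi/2-p[2];print('lever open angle',th)
print('plaque rel nest',loc(w([(357,319),(449,319),(448,454),(357,454)],.027))-[0,-.022])
kn=A[0]+.085*rot(th+p[2])@[0,1];print('knob',kn,'top-view est .5225,.2616')
R=cv2.Rodrigues(read_state()['tcp_rot'])[0];tp=read_state()['tcp_pos']
st=kn+rot(p[2]+th)@[.034,0];print('start TCP',st,'tool shift mm',R.T@(np.r_[st,.052]-tp)*1000)
E
```

```text
fix [0.5737 0.1483 0.3406]
axle [[0.5604 0.1861]] [[0.     0.0401]]
bar [[-0.0072  0.1155]
 [-0.0017  0.0609]]
lever open angle 0.10082506763600313
plaque rel nest [[-0.0188  0.0318]
 [ 0.0199  0.0318]
 [ 0.0206 -0.0281]
 [-0.0198 -0.0281]]
knob [0.524  0.2629] top-view est .5225,.2616
start TCP [0.5548 0.2774] tool shift mm [147.5247  26.5183 134.1781]
```

```bash
python3 -m pendant '[[[0,0,0,0,0,0,-0.72],[0,0.9,0.255,0,0,0,0],[0,0.9,0.255,0,0,0,0],[0,0.9,0.255,0,0,0,0],[0,0.9,0.255,0,0,0,0],[0,0.9,0.255,0,0,0,0],[0,0.9,0.255,0,0,0,0],[0,0.9,0.255,0,0,0,0],[0,0.9,0.255,0,0,0,0],[0,0,0,0.5,0,0,0],[0,0,0,1,0,0,0],[0,0,0,1,0,0,0],[0,0,0,1,0,0,0],[0,0,0,1,0,0,0],[0,0,0,1,0,0,0],[0,0,0,1,0,0,0],[0,0,0,0.2,0,0,0],[0,0,0,0,0,0,0],[0,0,0,0,0,0,0],[0,0,0,0,0,0,0]]]'
python3 - <<'E'
from h import *
np.set_printoptions(precision=4,suppress=True)
s=read_state();R=cv2.Rodrigues(s['tcp_rot'])[0];print(s['tcp_pos'],R,'pivot in tool',R.T@(np.array([.5604,.1861,.05])-s['tcp_pos'])*1000,'force tool',R.T@s['ft_force'],s['qpos'])
im=cv2.cvtColor(get_image('wrist'),cv2.COLOR_RGB2BGR);cv2.imwrite("pics/w5.png",im)
E
```

```text
clock: 14.6
tcp_pos: [0.5561, 0.2777, 0.0544]
tcp_rot: [1.681, 2.653, 0.002]
ft_force: [-0.3, -0.2, -0.5]
finger_gap: 0.0003
finger_force: 0.0
[0.5561 0.2777 0.0544] [[-0.427   0.9043  0.0017]
 [ 0.9043  0.427   0.0005]
 [-0.0003  0.0017 -1.    ]] pivot in tool [-84.6669 -35.2664   4.3342] force tool [-0.0508 -0.3047  0.4802] [ 0.1361  0.5417 -0.8229  1.6927  0.4386  1.1    -0.3774]
```

View pics/w5.png

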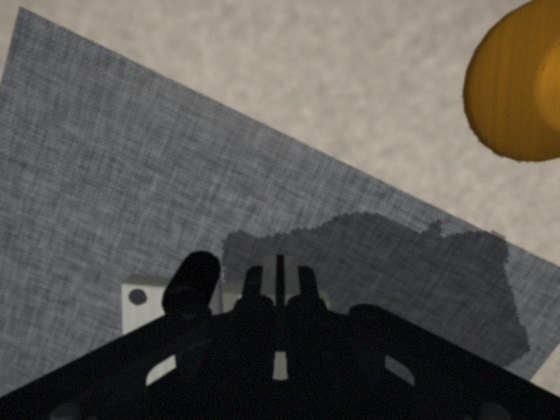

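```bash
python3 -m pendant '[[[0,0,-0.2,0,0,0,0],[0,0,-0.2,0,0,0,0],[0,0,-0.15,0,0,0,0],[0,0.074,-0.298,0,0,0,-0.5],[0,0.074,-0.298,0,0,0,-0.5],[0,0.074,-0.298,0,0,0,-0.5]]]'
python3 - <<'E'
from h import *
np.set_printoptions(precision=4,suppress=True)
s=read_state();R=cv2.Rodrigues(s['tcp_rot'])[0];print(s['tcp_pos'],'pivot in tool',R.T@(np.array([.5604,.1861,.05])-s['tcp_pos'])*1000,'force tool',R.T@s['ft_force'],'yaw-fix',np.arctan2(R[1,1],R[0,1])-.3406)
E
```

```text
clock: 15.25
tcp_pos: [0.5287, 0.2683, 0.0536]
tcp_rot: [1.39, 2.815, 0.004]
ft_force: [3.9, 1.5, -3.0]
finger_gap: 0.0001
finger_force: 1.8
[0.5287 0.2683 0.0536] pivot in tool [-84.5167 -24.8313   3.6108] force tool [-1.2053  4.0315  3.0365] yaw-fix 0.31303900676269847
```

```bash
python3 -m pendant '[[[0,0.074,-0.298,0,0,0,-0.5],[0,0.074,-0.298,0,0,0,-0.5],[0,0.074,-0.298,0,0,0,-0.5],[0,0.074,-0.298,0,0,0,-0.5],[0,0.074,-0.298,0,0,0,-0.5],[0,0.074,-0.298,0,0,0,-0.5],[0,0.074,-0.298,0,0,0,-0.5],[0,0.074,-0.298,0,0,0,-0.5],[0,0.074,-0.298,0,0,0,-0.5],[0,0.074,-0.298,0,0,0,-0.5],[0,0.074,-0.298,0,0,0,-0.5],[0,0.074,-0.298,0,0,0,-0.5],[0,0.074,-0.298,0,0,0,-0.5],[0,0.074,-0.298,0,0,0,-0.5],[0,0,0,0,0,0,0]]]'
cat > q.py <<'E'
from h import *
np.set_printoptions(precision=4,suppress=True)
s=read_state();R=cv2.Rodrigues(s['tcp_rot'])[0];print(s['tcp_pos'],'pivot in tool',R.T@(np.array([.5604,.1861,.05])-s['tcp_pos'])*1000,'force tool',R.T@s['ft_force'],'yaw-fix',np.arctan2(R[1,1],R[0,1])-.3406)
E
python3 q.py
```

```text
clock: 16.75
tcp_pos: [0.4735, 0.2056, 0.0535]
tcp_rot: [-0.09, 3.14, 0.001]
ft_force: [-1.1, 2.6, 1.4]
finger_gap: -0.0003
finger_force: 0.8
[0.4735 0.2056 0.0535] pivot in tool [-85.6549 -24.4753   3.4593] force tool [ 0.9672  2.6673 -1.3944] yaw-fix 1.2876772131048908
```

```bash
python3 -m pendant '[[[0,0.08,-0.298,0,0,0,-0.5],[0,0.08,-0.298,0,0,0,-0.5],[0,0.08,-0.298,0,0,0,-0.5],[0,0,0,0,0,0,0],[0,0,0,0,0,0,0]]]';python3 q.py
python3 -m pendant '[[[0,0.02,-0.074,0,0,0,-0.125],[0,0.02,-0.074,0,0,0,-0.125],[0,0,0,0,0,0,0],[0,0,0,0,0,0,0]]]';python3 q.py
```

```text
clock: 17.25
tcp_pos: [0.4712, 0.1871, 0.0533]
tcp_rot: [0.414, -3.114, 0.0]
ft_force: [-1.5, 1.7, 0.6]
finger_gap: 0.0001
finger_force: 0.9
[0.4712 0.1871 0.0533] pivot in tool [-85.8647 -24.2881   3.2907] force tool [ 0.9857  2.0315 -0.6226] yaw-fix 1.494446773984228
clock: 17.65
tcp_pos: [0.4711, 0.1842, 0.0533]
tcp_rot: [0.472, -3.105, -0.0]
ft_force: [-3.8, 2.7, 2.3]
finger_gap: 0.0
finger_force: 1.9
[0.4711 0.1842 0.0533] pivot in tool [-85.8175 -24.661    3.2535] force tool [ 2.8675  3.6854 -2.2552] yaw-fix 1.5317273982051536
```

```bash
for i in 1 ; do python3 -m pendant '[[[0,0.01,-0.07,0,0,0,-0.12],[0,0,0,0,0,0,0],[0,0,0,0,0,0,0]]]' >/dev/null;python3 q.py
python3 -m pendant '[[[0,0.01,-0.05,0,0,0,-0.08],[0,0,0,0,0,0,0],[0,0,0,0,0,0,0]]]'>/dev/null;python3 q.py; done
```

```text
[0.4715 0.1824 0.0532] pivot in tool [-85.6499 -24.2826   3.1072] force tool [ 2.386   4.7104 -1.9161] yaw-fix 1.5484618321698431
[0.4716 0.1813 0.0531] pivot in tool [-85.5608 -24.198    3.1013] force tool [ 2.385   4.5159 -2.0748] yaw-fix 1.55966130151816
```

```bash
python3 -m pendant '[[[0,0,-0.05,0,0,0,0],[0,0,0,0,0,0,0],[0,0,0,0,0,0,0]]]' >/dev/null;python3 q.py
python3 -m pendant '[[[0,0,-0.05,0,0,0,0],[0,0,0,0,0,0,0],[0,0,0,0,0,0,0]]]'>/dev/null;python3 q.py
```

```text
[0.4719 0.1804 0.0531] pivot in tool [-85.6023 -23.2802   3.0942] force tool [ 3.6224  3.8502 -0.888 ] yaw-fix 1.5597349775207032
[0.4721 0.1795 0.0531] pivot in tool [-85.67   -22.3548   3.0408] force tool [ 4.0444  3.7946 -0.5708] yaw-fix 1.5597990372387205
```

```bash
python3 -m pendant '[[[0,0,-0.05,0,0,0,0],[0,0,0,0,0,0,0],[0,0,0,0,0,0,0]]]' >/dev/null;python3 q.py
python3 -m pendant '[[[0,0,-0.04,0,0,0,0],[0,0,0,0,0,0,0],[0,0,0,0,0,0,0]]]'>/dev/null;python3 q.py
```

```text
[0.4724 0.1786 0.0531] pivot in tool [-85.6946 -21.4103   3.0457] force tool [ 2.4423  4.2045 -1.0663] yaw-fix 1.5598045576559103
[0.4725 0.1779 0.0531] pivot in tool [-85.7633 -20.7244   3.0289] force tool [ 3.2035  4.4587 -1.3113] yaw-fix 1.5599244131610823
```

```bash
python3 -m pendant '[[[0,0,-0.04,0,0,0,0],[0,0,0,0,0,0,0],[0,0,0,0,0,0,0]]]' >/dev/null;python3 q.py
python3 -m pendant '[[[0,0,-0.04,0,0,0,0],[0,0,0,0,0,0,0],[0,0,0,0,0,0,0]]]'>/dev/null;python3 q.py
```

```text
[0.4726 0.1777 0.0531] pivot in tool [-85.7709 -20.4777   3.0431] force tool [ 2.5624  5.5405 -1.1204] yaw-fix 1.5602021516031246
[0.4726 0.1776 0.0532] pivot in tool [-85.7873 -20.5048   3.0621] force tool [ 2.8829  6.5415 -0.7344] yaw-fix 1.5607476121246304
```

```bash
python3 - <<'E'
from h import *
c=calibration('top');im=cv2.cvtColor(get_image('top'),cv2.COLOR_RGB2BGR);cs=calibration('scene')
im2=cv2.cvtColor(get_image('scene'),cv2.COLOR_RGB2BGR)
a=cv2.resize(im[155:235,175:275],(500,400),interpolation=cv2.INTER_CUBIC);b=cv2.resize(im2[215:305,280:420],(622,400),interpolation=cv2.INTER_CUBIC)
cv2.imwrite('pics/s6.png',cv2.resize(np.hstack([a,b]),(800,285)))
E
```

```text
(no output)
```

View pics/s6.png

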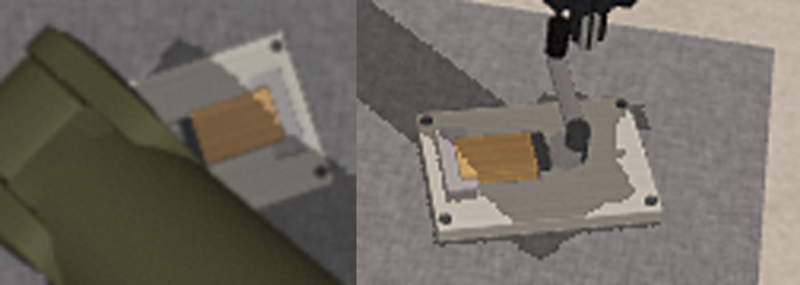

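The plaque now touches the jaw and sits at the fence. The lever no longer moves while the force climbs about 1 N per 0.8 mm, so it is on its stop. I'll lean harder in small steps.

```bash
python3 -m pendant '[[[0,0,-0.06,0,0,0,0],[0,0,-0.06,0,0,0,0],[0,0,0,0,0,0,0],[0,0,0,0,0,0,0]]]' >/dev/null;python3 q.py
python3 -m pendant '[[[0,0,-0.06,0,0,0,0],[0,0,0,0,0,0,0],[0,0,0,0,0,0,0]]]'>/dev/null;python3 q.py
```

```text
[0.4726 0.1775 0.0532] pivot in tool [-85.8117 -20.4793   3.1052] force tool [ 1.5194 11.1342  0.1461] yaw-fix 1.562046660580125
[0.4727 0.1775 0.0533] pivot in tool [-85.7627 -20.4909   3.1815] force tool [ 2.9634 12.8257  1.3719] yaw-fix 1.5627424012608713
```

```bash
python3 -m pendant '[[[0,0,-0.02,0,0,0,0],[0,0,0,0,0,0,0],[0,0,0,0,0,0,0],[0,0,0,0,0,0,0]]]'; python3 -m pendant '[[[0,0,0.2,0,0,0,0],[0,0,0.3,0,0,0,0],[0,0,0.5,0,0,0,0],[0,0,0.5,0,0,0,0],[0,0,0.3,-0.2,0,0,0],[0,0,0,-1,0,0,0],[0,0,0,-1,0,0,0],[0,0,0,-1,0,0,0],[0,0,0,-1,0,0,0],[0,0,0,-1,0,0,0],[0,0,0,-1,0,0,0],[0,-1,0,-1,0,0,0],[0,-1,0,0,0,0,0],[0,-1,0,0,0,0,0],[0,-1,0,0,0,0,0],[0,0,0,0,0,0,0],[0,0,0,0,0,0,0],[0,0,0,0,0,0,0]]]'
python3 - <<'E'
from h import *
c=calibration('wrist');im=cv2.cvtColor(get_image('wrist'),cv2.COLOR_RGB2BGR);cv2.imwrite('pics/w7.png',im)
E
```

```text
clock: 21.25
tcp_pos: [0.4726, 0.1774, 0.0532]
tcp_rot: [0.52, -3.097, -0.011]
ft_force: [-7.4, 13.6, -1.2]
finger_gap: -0.0004
finger_force: 7.1
clock: 23.05
tcp_pos: [0.5379, 0.2327, 0.1974]
tcp_rot: [0.517, -3.098, 0.001]
ft_force: [0.3, 0.3, 0.7]
finger_gap: 0.0005
finger_force: 0.0
```

View pics/w7.png

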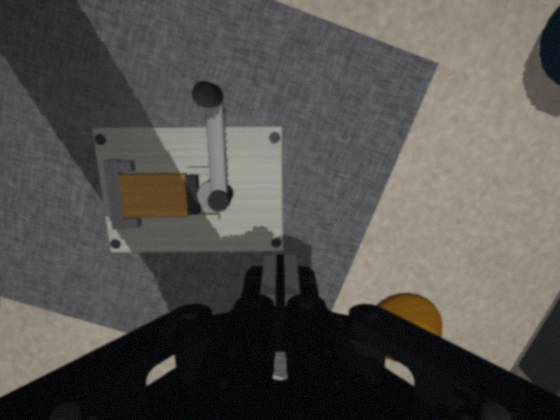

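The lever (knob at (208,95), axle at (218,200)) is square to the plate. The jaw presses the plaque against the fence at x≈120, and the robot is clear.

```bash
python3 -c "
from rig import *
print(r.close_job())"
```

```text
the job is handed in; nothing more can be done
None
```

The plaque is clamped flat against the fence, the lever was leaned on its end stop with about 15 N, no bystander was touched, and the job was handed in at about 23 s (no verdict was returned).

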